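Shut the loaded ring box and hold it up level

TASK

One of the two open ring boxes on the bench has a finger ring lying in it. While that box stands on the bench, close its lid, then pick the box up with the ring inside and finish holding it in the gripper, level, shut and quite still about 13 cm above the bench, ready to hand over (do not put it down or let go). Do not tip it on the way, and leave the empty box as it is and the small things around undisturbed.

Things in the scene. Friction and masses are not known exactly. Their poses are not given: they have to be found in the camera images.
- loaded_box: the box with the ring: dark red-brown, 52 x 56 x 45 mm shut, 0.2 kg, loose on the bench. Origin: centre of its underside; z up, x from front (facing the robot) to hinge, y along the hinge. Lower half 22 mm high (x -27 to 25, y -28 to 28 mm), pad at 19 mm; lid a 22 mm shell of the same outline. Grip the flat sides (y -28, 28 mm) low, on the lower half: held by the lid it swings open
- loaded_box_hinge (a point): middle of the lid's hinge line of that box, at x 26, y 0, z 22 mm in the box's frame; the hinge runs along the box's y
- loaded_box_lid (a joint): lid angle of the box with the ring, rad: 0 shut, 1.83 fully open, leaning back. Hinge without catch, friction 0.01 N m, damping 0.05 N m s/rad (pushed fast, it drags the box along). Near upright the lid stays; well over to the front it sinks slowly or stays, so press it right down onto the lower half. Upright, its edge is 75 mm above the bench; shut, its top is at 45 mm
- finger_ring: plain steel finger ring with a small clear stone, 25 mm across, 4 mm thick, lying flat and loose on the pad of one box. Origin: its centre, at its underside
- empty_box: the other ring box, same make and size, standing open and empty; origin and axes as for the first. Leave alone
- empty_box_lid (a joint): lid angle of the empty box, rad, 0 shut; stays open
- loupe: folding eye loupe, 27 x 60 x 15 mm, loose bystander lying on the bench; origin at the centre of its underside
- adhesive_bottle: small adhesive bottle, 29 mm across, 88 mm high, loose bystander standing to the left of the boxes; origin at the centre of its underside
- nippers: nippers with green handles, 44 x 117 x 11 mm, loose bystander lying on the bench; origin at the centre of the underside
Things that resemble listed ones, but are neither listed nor needed, are in the scene too. What is shaped like the loaded_box but turquoise is not meant.

How it is judged:
By the outcome, as a careful person would: the job done as asked, in the order asked, and still so for the second after the job is handed in, while the arm keeps its last pose, push and grip.
It also fails if it takes over 51 s, if anything falls off the work surface, if the arm or the gripper's body presses on something with over 40 N, if the wrist force passes 120 N, or if a joint passes its speed limit or range.

ROBOT

A 6-joint arm with a two-finger parallel gripper is mounted at the origin on a cart in front of the work surface, level with it; the furniture and walls round the work are solid. World frame = base frame: x ahead of the robot, y to its left, z up, the work surface at z = 0. Lengths are in m, angles in rad, forces in N, time in s.
With the tool pointing down it reaches from about 0.25 to 0.725 m from the base axis. Payload 4 kg.
Tool frame: the origin (TCP) lies midway between the tips of the shut fingers; the grasp point (between the pads) lies 19 mm behind it; z points along the fingers, y is the line along which they close (so a half turn about z gives the same grasp; the last joint's range is limited). The gripper opens to 85 mm and grips with 20 to 120 N. Pads are 22 mm wide; open, the fingers measure 114 mm over their backs; the gripper's body (76 mm by 85 mm) begins 54 mm behind the grasp point. The pads swing forward as they close: fully open they stand 13 mm farther back than shut.
Start: joints at [1.218, 0.241, 0.005, 1.335, 0, 1.571], TCP at [0.173, 0.469, 0.231] pointing down, gripper open.
Joint ranges: [-2.72, 2.72], [-1.05, 1.87], [-1.09, 1.28], [-1.99, 2.15], [-1.42, 1.44], [-3.14, 3.14]. Speed limits (rad/s): [2.79, 2.79, 3.14, 3.14, 3.14, 3.14].

INTERFACE

Orientations are given as a unit quaternion [x, y, z, w].
In Python, from workcell import bot gives the robot as it stands. The module is installed in compiled form; this text tells all that it offers.
- The arm moves only by the tool drive_tool, never from a script. Its arguments are lists of equal length, an entry for each row: "slide": the shift along the tool's x, y, z scaled (see below), a list of three; "rotation": the turn, a rotation vector about the tool's x, y, z scaled (see below), a list of three. A call has exactly 8 rows; each row is the pose to reach, as a shift and turn from the pose commanded when the call began, along the tool's axes at that moment; what a row does not reach only later rows make up. The controller multiplies each number of a shift by 250 mm and each number of a turn by 0.5 rad. A row lasts 1/8 s, in which the tool goes at most 62.5 mm and 10.7 degrees, less where a joint would pass 70% of its speed; a pose out of reach is approached as far as the arm can. A call with a number of a shift or a turn outside -1 to 1 is refused whole. A call with a gripper value outside its range is refused whole. "gripper" is the opening, from 0 (shut) to 1 (fully open), set as the call begins (left out, the last holds). The fingers move at their own pace and stop on an object; the grip force is fixed at half the most. Time passes only in rows, so rows that repeat a pose let the fingers close, or fill a call up. It gives the time, the measured TCP pose, the force, the opening and the grip force at its end, in the units of the state.
- bot.get_obs(): the state, without advancing time (a new reading comes with each control period).
- bot.camera(name): name is "side" or "top"; returns a dict with "image" (420x560x3 uint8, red, green, blue), "z_map" (420x560 float32, m along the optical axis (not along the pixel's ray), 0 where there is no reading), "camera_matrix" (3x3 intrinsics, pixels), "xyz" and "orientation" of the camera in the world. Camera axes: x right, y up, looking along -z (the intrinsics and any distortion apply to the point x, -y, -z); pixel columns grow to the right and rows downward; lengths in m; the calibration is good to about 2 mm. A picture is of the moment at which its call begins.
- bot.job_done(): hands the job in; it is judged then, once.
The state is a dict: "clock": time; "joint_pos": joint angles; "joint_vel": joint speeds; "tau": joint torques, N m; "eef_pos": TCP position; "tool_rot": TCP orientation; "ft_force": force on the tool from outside, world axes, zero at the start; "ft_torque": the same for the moment, N m; "grip_width": finger opening in m; "grasp_force": force on a finger pad.
Only numpy, scipy, OpenCV 4.12 (cv2) and the standard library are available. Lean on these libraries where they do the work, as an engineer would, in place of code of your own. Each camera call takes 0.05 s, during which the arm holds its last target. There are 200 camera calls.

## Working session

There is one attempt and no reset: what is moved stays moved. The work goes in short steps, Python scripts to look and compute and a tool call to move; the robot and the scene stay as the last step left them, time stands still between calls to the robot, and variables do not carry over. Pictures are saved under pics/ and viewed, at most 10 in all, crops included, and the job is handed in when it is done.

Besides the shell and the picture viewer there is one more tool, called after "Call:" as name(argument=value, ...) on one line, values as JSON. drive_tool: Moves the arm, as the interface text tells. Shifts and turns lie within -1 to 1; 1 stands for 250 mm of shift or 0.5 rad of turn. Its arguments: {"type":"object","properties":{"slide":{"type":"array","items":{"type":"array","items":{"type":"number"}}},"rotation":{"type":"array","items":{"type":"array","items":{"type":"number"}}},"gripper":{"type":"number"}},"required":["slide","rotation"]}

```bash
mkdir -p pics
cat > h.py <<'E'
import numpy as np,cv2
from workcell import bot
from scipy.spatial.transform import Rotation as R
def snap(n,f):
    c=bot.camera(n); np.savez(f'{f}.npz',**c); cv2.imwrite(f'pics/{f}.png',c['image'][:,:,::-1]); return c
def cloud(c):
    K=c['camera_matrix'];v,u=np.mgrid[:420,:560];z=c['z_map']
    p=np.stack([(u-K[0,2])/K[0,0]*z,-(v-K[1,2])/K[1,1]*z,-z],-1)
    return p@R.from_quat(c['orientation']).as_matrix().T+c['xyz']
E
python3 - <<'E'
from h import *
for n in('side','top'):
    c=snap(n,n+'0');print(n,c['xyz'],c['orientation'],c['camera_matrix'].tolist(),c.keys())
print(bot.get_obs())
E
```

```text
side [ 0.47404935 -0.90552573  0.71154383] [ 0.44629419 -0.00787895 -0.02849842  0.89439771] [[426.4078722931204, 0.0, 274.88118194353575], [0.0, 426.4078722931204, 214.73499803219275], [0.0, 0.0, 1.0]] dict_keys(['image', 'z_map', 'camera_matrix', 'xyz', 'orientation'])
top [ 0.40701836 -0.04497549  0.91958933] [-0.05558536  0.03778566  0.71587199 -0.69498907] [[414.3015901879134, 0.0, 280.4447667610362], [0.0, 414.3015901879134, 208.195917611593], [0.0, 0.0, 1.0]] dict_keys(['image', 'z_map', 'camera_matrix', 'xyz', 'orientation'])
{'clock': 0.1, 'joint_pos': array([1.21799546e+00, 2.41334110e-01, 3.84104342e-03, 1.33520956e+00,
       1.04951403e-05, 1.57077874e+00]), 'joint_vel': array([-1.37393815e-05, -1.79031895e-03,  3.07085115e-03,  4.50587900e-04,
       -1.38998910e-03,  6.65252623e-04]), 'tau': array([ 3.65200094e-04, -3.73138154e+01,  2.53009200e+01,  1.08566732e-02,
        6.14545726e-06, -9.45156785e-06]), 'eef_pos': array([0.17256094, 0.4686627 , 0.23049692]), 'tool_rot': array([ 1.75478280e-01,  9.84482841e-01, -9.37433453e-04, -1.72439300e-04]), 'ft_force': array([0.24434111, 0.74113435, 0.27998358]), 'ft_torque': array([0.01434588, 0.03076176, 0.02468323]), 'grasp_force': 0.0, 'grip_width': 0.08523707136230578}
```

View pics/side0.png

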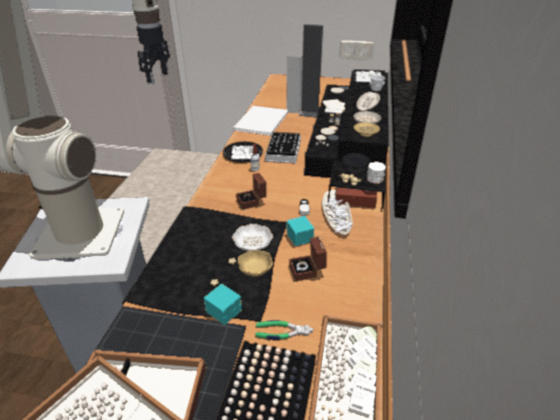

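View pics/top0.png

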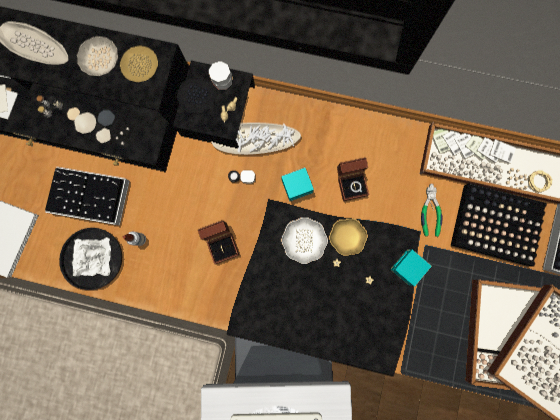

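The ring (white circle) seems to lie in the box at top (353,185) / side (303,266). The other box is at top (220,243) / side (250,192). Next I'll zoom in to check, and measure.

Run:
```python
from h import *
c=dict(np.load('top0.npz'));s=dict(np.load('side0.npz'))
f=lambda c,u,v:cv2.resize(c['image'][v-30:v+30,u-40:u+40,::-1],(400,300),interpolation=cv2.INTER_CUBIC)
cv2.imwrite('pics/z.png',np.vstack([np.hstack([f(c,353,183),f(c,220,243)]),np.hstack([f(s,306,260),f(s,250,192)])]))
for n,c,(u0,u1,v0,v1) in(('top',c,(325,385,150,210)),('side',s,(280,335,232,285))):
    P=cloud(c);im=c['image'].astype(int)
    m=np.zeros((420,560),bool);m[v0:v1,u0:u1]=1
    m&=(P[...,2]>.012)&(P[...,2]<.12)
    red=m&(im[...,0]<150)&(im[...,0]-im[...,2]>15)|m&(im.sum(-1)<150)
    Q=P[red];print(n,red.sum(),Q.min(0),Q.max(0))
    for a,b in((.012,.026),(.03,.045),(.045,.06),(.06,.1)):
        q=Q[(Q[:,2]>a)&(Q[:,2]<b)]
        if len(q)>5:
            r=cv2.minAreaRect((q[:,:2]*1000).astype(np.float32));print(a,b,len(q),np.round(q.mean(0),4),r)
    ring=m&(im.min(-1)>110);print('ring',ring.sum(),P[ring].mean(0) if ring.any() else 0)
```

```text
top 915 [ 0.54071819 -0.21654848  0.01206249] [ 0.61984908 -0.149985    0.07857477]
0.012 0.026 562 [ 0.5731 -0.1842  0.0193] ((579.6152954101562, -184.0771942138672), (69.85336303710938, 56.29962158203125), 9.858869552612305)
0.03 0.045 18 [ 0.5997 -0.1689  0.037 ] ((601.0894165039062, -174.67626953125), (52.94185256958008, 41.457801818847656), 56.35112762451172)
0.045 0.06 14 [ 0.601  -0.1597  0.0541] ((597.166748046875, -176.80447387695312), (57.318359375, 20.49959945678711), 80.3046646118164)
0.06 0.1 295 [ 0.6051 -0.1783  0.0746] ((605.4802856445312, -178.93963623046875), (22.29958724975586, 55.266788482666016), 11.206231117248535)
ring 56 [ 0.56976461 -0.19050446  0.02186811]
side 741 [ 0.54206415 -0.21929928  0.01200785] [ 0.62219612 -0.15206986  0.07848022]
0.012 0.026 386 [ 0.5752 -0.1881  0.0194] ((580.33642578125, -184.93203735351562), (71.17924499511719, 58.94416809082031), 10.84260082244873)
0.03 0.045 65 [ 0.6073 -0.1901  0.0372] ((605.4636840820312, -182.77601623535156), (47.14570236206055, 51.61745834350586), 55.74271774291992)
0.045 0.06 56 [ 0.6075 -0.1941  0.052 ] ((606.4935302734375, -179.98516845703125), (19.558490753173828, 56.629520416259766), 10.528863906860352)
0.06 0.1 196 [ 0.6063 -0.1867  0.0733] ((605.0193481445312, -181.20993041992188), (23.55637550354004, 57.22571563720703), 13.352897644042969)
ring 52 [ 0.5698545  -0.19247998  0.02205779]
```

View pics/z.png

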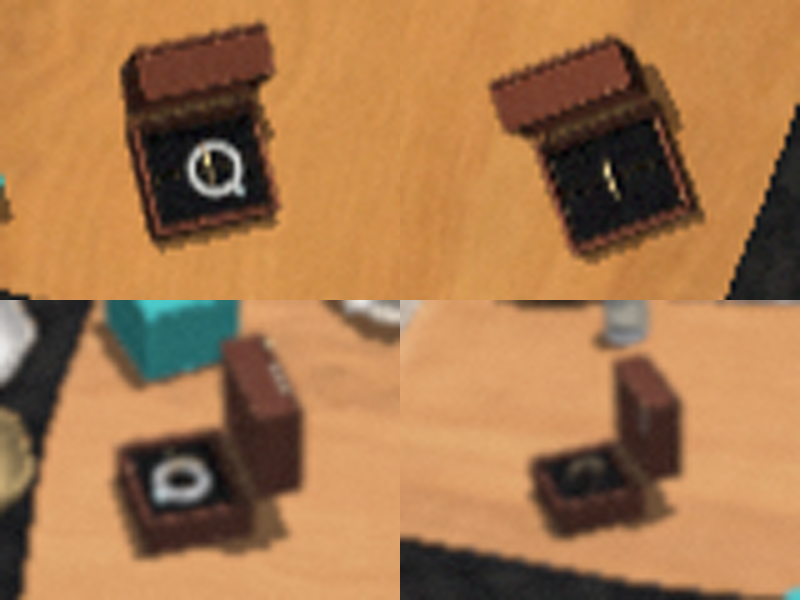

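The zoom confirms the ring: it lies in the box at top (353,185), side (303,266), and the other box has only its pad slit. The lid stands about upright. Next I'll refine the box pose and check the clearances.

Run:
```python
from h import *
c=dict(np.load('top0.npz'));s=dict(np.load('side0.npz'))
def box(c,w):
    u0,u1,v0,v1=w;P=cloud(c);im=c['image'].astype(int);m=np.zeros((420,560),bool);m[v0:v1,u0:u1]=1
    m&=(P[...,2]>.008)&(P[...,2]<.12)&(((im[...,0]<150)&(im[...,0]-im[...,2]>15))|(im.sum(-1)<150)|(im.min(-1)>110)); return P[m]
for yaw in(.18,):
  for Q in(box(c,(325,385,150,210)),box(s,(280,335,232,285))):
    e=np.array([[np.cos(yaw),np.sin(yaw)],[-np.sin(yaw),np.cos(yaw)]]);q=(Q[:,:2]-[.572,-.186])@e.T*1000
    lo=Q[:,2]<.027;hi=Q[:,2]>.065
    for k in(lo,hi):print(np.percentile(q[k],[1,99],axis=0).round(1).tolist(),np.median(Q[k,2]))
    top=Q[Q[:,2]>.070];print('hi plane slope',len(top),top[:,2].max())
    k=(Q[:,2]>.068);A=np.c_[q[k],np.ones(k.sum())];print(np.linalg.lstsq(A,Q[k,2]*1000,rcond=None)[0])
for n,cc in(('top',c),('side',s)):
  P=cloud(cc);ok=cc['z_map']>0
  for x0 in np.arange(.2,.9,.1):
    r=[]
    for y0 in np.arange(-.5,.5,.1):
      k=ok&(P[...,0]>x0)&(P[...,0]<x0+.1)&(P[...,1]>y0)&(P[...,1]<y0+.1);r.append(int(1000*np.percentile(P[k][:,2],99)) if k.sum()>5 else -1)
    print(n,round(x0,1),r)
```

```text
[[-26.9, -26.6], [31.3, 28.3]] 0.019033432255323945
[[23.3, -25.7], [45.0, 28.3]] 0.07486199537250426
hi plane slope 285 0.0785747702498435
[ 6.21927483e-02 -5.68652164e-03  7.26985727e+01]
[[-26.9, -28.7], [39.6, 26.2]] 0.019170038814287804
[[23.1, -29.5], [44.2, 26.9]] 0.0747892635948979
hi plane slope 168 0.07848021622417534
[5.10170025e-02 3.29524312e-02 7.30680036e+01]
top 0.2 [64, 5, 4, 4, 4, 4, 2, 0, -313, -313]
top 0.3 [34, 48, 48, 4, 4, 4, 3, 3, 14, 14]
top 0.4 [36, 47, 48, 24, 21, 74, 76, 79, 18, 17]
top 0.5 [36, 23, 22, 75, 46, 15, 3, 3, 36, 37]
top 0.6 [262, 24, 74, 76, 44, 73, 73, 74, 78, 73]
top 0.7 [394, 421, 413, 243, 243, 112, 134, 153, 150, 136]
top 0.8 [-1, -1, 307, 285, 249, 243, 243, 242, 232, 148]
side 0.2 [63, 4, 4, 3, 4, 3, 2, -1, -1, 472]
side 0.3 [34, 47, 48, 4, 4, 4, 2, 2, 14, 13]
side 0.4 [35, 47, 47, 23, 22, 73, 76, 81, 19, 17]
side 0.5 [36, 24, 21, 75, 46, 15, 2, 2, 35, 37]
side 0.6 [626, 24, 74, 76, 44, 73, 73, 73, 78, 74]
side 0.7 [621, 605, 588, 242, 242, 111, 135, 153, 151, 136]
side 0.8 [-1, -1, -1, 75, 243, 243, 243, 243, 241, 148]
```

Run:
```python
from h import *
for n in('top','side'):
  c=dict(np.load(n+'0.npz'));P=cloud(c);ok=c['z_map']>0
  for y0 in np.arange(-.3,-.04,.04):
    r=[]
    for z0 in(.01,.05,.1,.15,.2,.3):
      k=ok&(P[...,0]>.635)&(P[...,1]>y0)&(P[...,1]<y0+.04)&(P[...,2]>z0);r.append(round(float(np.sort(P[k][:,0])[2]),3) if k.sum()>3 else -1)
    print(n,round(y0,2),r)
```

```text
top -0.3 [0.734, 0.734, 0.734, 0.734, 0.734, 0.734]
top -0.26 [0.735, 0.735, 0.735, 0.735, 0.735, 0.735]
top -0.22 [0.746, 0.746, 0.746, 0.746, 0.746, -1]
top -0.18 [0.757, 0.757, 0.757, 0.757, 0.757, -1]
top -0.14 [0.767, 0.767, 0.767, 0.767, 0.767, -1]
top -0.1 [0.68, 0.778, 0.778, 0.778, 0.778, -1]
top -0.06 [0.662, 0.789, 0.789, 0.789, 0.789, -1]
side -0.3 [0.734, 0.735, 0.735, 0.735, 0.735, 0.735]
side -0.26 [0.736, 0.736, 0.736, 0.736, 0.736, 0.736]
side -0.22 [0.747, 0.747, 0.747, 0.747, 0.747, -1]
side -0.18 [0.758, 0.758, 0.758, 0.758, 0.758, -1]
side -0.14 [0.768, 0.768, 0.768, 0.768, 0.768, -1]
side -0.1 [0.681, 0.78, 0.78, 0.78, 0.78, -1]
side -0.06 [0.663, 0.792, 0.792, 0.792, 0.792, -1]
```

Call:
drive_tool(slide=[[-0.05,-0.03,0],[-0.15,-0.1,0],[-0.27,-0.18,0],[-0.4,-0.265,0],[-0.53,-0.35,0],[-0.65,-0.43,0],[-0.77,-0.51,0],[-0.885,-0.584,0]], rotation=[[0,0,0],[0,0,0],[0,0,0],[0,0,0],[0,0,0],[0,0,0],[0,0,0],[0,0,0]], gripper=0)

```text
clock: 1.1
eef_pos: [0.3305, 0.2537, 0.2313]
tool_rot: [0.176, 0.984, -0.0, 0.0]
ft_force: [-0.5, -0.5, -0.2]
grip_width: 0.0
grasp_force: 0.0
```

Call:
drive_tool(slide=[[-0.11,-0.073,0],[-0.22,-0.146,0],[-0.33,-0.22,0],[-0.44,-0.29,0],[-0.55,-0.365,0],[-0.66,-0.44,0],[-0.77,-0.51,0],[-0.885,-0.584,0]], rotation=[[0,0,0],[0,0,0],[0,0,0],[0,0,0],[0,0,0],[0,0,0],[0,0,0],[0,0,0]])

```text
clock: 2.1
eef_pos: [0.4871, 0.0405, 0.2312]
tool_rot: [0.176, 0.984, -0.0, -0.0]
ft_force: [-0.2, 0.5, 0.5]
grip_width: 0.0002
grasp_force: 0.0
```

Call:
drive_tool(slide=[[-0.13,-0.085,0],[-0.26,-0.17,0],[-0.39,-0.255,0],[-0.52,-0.34,0],[-0.65,-0.43,0],[-0.76,-0.51,0],[-0.84,-0.56,0],[-0.885,-0.584,0]], rotation=[[0,0,-0.1],[0,0,-0.22],[0,0,-0.36],[0,0,-0.5],[0,0,-0.64],[0,0,-0.78],[0,0,-0.92],[0,0,-1]])

```text
clock: 3.1
eef_pos: [0.6439, -0.1735, 0.2305]
tool_rot: [-0.073, 0.997, 0.0, -0.001]
ft_force: [0.5, -0.4, -0.7]
grip_width: 0.0001
grasp_force: 0.0
```

```bash
cat >> h.py <<'E'
def plan(boxx,boxy,z,o=(.572,-.186),yaw=.18):
    "slide & rotation numbers to put TCP at box-frame x,y (m), height z, tool y along box +y, down"
    s=bot.get_obs();T=R.from_quat(s['tool_rot']).as_matrix()
    w=np.array([o[0]+boxx*np.cos(yaw)-boxy*np.sin(yaw),o[1]+boxx*np.sin(yaw)+boxy*np.cos(yaw),z])
    c,d=np.cos(yaw),np.sin(yaw);G=np.array([[-c,-d,0],[-d,c,0],[0,0,-1]]).T
    G=np.c_[[-c,-d,0],[-d,c,0],[0,0,-1]]
    print('clock',s['clock'],'pos',s['eef_pos'].round(4),'q6',s['joint_pos'][5],'F',s['ft_force'].round(1))
    print('slide',(T.T@(w-s['eef_pos'])/.25).round(3),'rot',(R.from_matrix(T.T@G).as_rotvec()/.5).round(3))
E
python3 -c "
from h import *
plan(.075,0,.20)"
```

```text
clock 3.1 pos [ 0.6439 -0.1735  0.2305] q6 -0.4096203373549699 F [ 0.5 -0.4 -0.7]
slide [-0.008  0.002  0.122] rot [ 0.    -0.003 -0.067]
```

Call:
drive_tool(slide=[[-0.008,0.002,0.08],[-0.008,0.002,0.18],[-0.008,0.002,0.28],[-0.008,0.002,0.38],[-0.008,0.002,0.48],[-0.008,0.002,0.58],[-0.008,0.002,0.66],[-0.008,0.002,0.7]], rotation=[[0,0,-0.02],[0,0,-0.04],[0,0,-0.067],[0,0,-0.067],[0,0,-0.067],[0,0,-0.067],[0,0,-0.067],[0,0,-0.067]])

```text
clock: 4.1
eef_pos: [0.6445, -0.1709, 0.0546]
tool_rot: [-0.09, 0.996, 0.0, -0.002]
ft_force: [-0.3, -0.1, 0.1]
grip_width: -0.0002
grasp_force: 0.0
```

```bash
python3 -c "
from h import *
plan(.05,0,.06)
c=snap('side','s1');t=snap('top','t1')
f=lambda c,u,v:cv2.resize(c['image'][v-45:v+45,u-60:u+60,::-1],(400,300),interpolation=cv2.INTER_CUBIC)
cv2.imwrite('pics/z1.png',np.hstack([f(c,306,250),f(t,353,175)]))"
```

```text
clock 4.1 pos [ 0.6445 -0.1709  0.0546] q6 -0.4390581776522912 F [-0.3 -0.1  0.1]
slide [ 0.096 -0.007 -0.021] rot [ 0.002 -0.006 -0.   ]
```

View pics/z1.png

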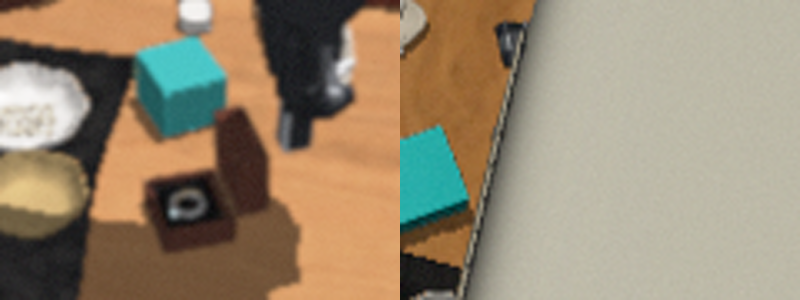

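The fingers stand clear behind the upright lid, seen in the side crop; the arm hides the top view. Next I'll push the lid slowly along its arc.

Call:
drive_tool(slide=[[0,0,-0.02],[0,-0.003,-0.04],[0.01,-0.007,-0.052],[0.025,-0.007,-0.052],[0.04,-0.007,-0.052],[0.05,-0.007,-0.052],[0.056,-0.007,-0.052],[0.06,-0.007,-0.052]], rotation=[[0,0,0],[0,0,0],[0,0,0],[0,0,0],[0,0,0],[0,0,0],[0,0,0],[0,0,0]])

```text
clock: 5.2
eef_pos: [0.6316, -0.1748, 0.0692]
tool_rot: [-0.09, 0.996, 0.0, -0.0]
ft_force: [-1.1, 0.3, 0.4]
grip_width: -0.0003
grasp_force: 0.0
```

Call:
drive_tool(slide=[[0.005,0,0],[0.01,0,0],[0.015,0,0],[0.02,0,0],[0.025,0,-0.004],[0.03,0,-0.008],[0.035,0,-0.01],[0.04,0,-0.012]], rotation=[[0,0,0],[0,0,0],[0,0,0],[0,0,0],[0,0,0],[0,0,0],[0,0,0],[0,0,0]])

```text
clock: 6.2
eef_pos: [0.6218, -0.1766, 0.0723]
tool_rot: [-0.09, 0.996, 0.0, -0.0]
ft_force: [0.3, 0.2, -0.0]
grip_width: 0.0003
grasp_force: 0.2
```

Call:
drive_tool(slide=[[0.004,0,0],[0.008,0,0],[0.012,0,-0.001],[0.016,0,-0.002],[0.02,0,-0.003],[0.024,0,-0.004],[0.028,0,-0.004],[0.032,0,-0.004]], rotation=[[0,0,0],[0,0,0],[0,0,0],[0,0,0],[0,0,0],[0,0,0],[0,0,0],[0,0,0]])

```text
clock: 7.2
eef_pos: [0.614, -0.178, 0.0734]
tool_rot: [-0.09, 0.996, -0.0, 0.0]
ft_force: [0.6, 0.6, 0.2]
grip_width: 0.0001
grasp_force: 0.3
```

```bash
python3 -c "
from h import *
plan(.025,0,.071)
c=snap('side','s2')
f=lambda c,u,v:cv2.resize(c['image'][v-45:v+45,u-60:u+60,::-1],(600,450),interpolation=cv2.INTER_CUBIC)
cv2.imwrite('pics/z2.png',f(c,306,250))"
```

```text
clock 7.2 pos [ 0.614  -0.178   0.0734] q6 -0.46290694351921097 F [0.6 0.6 0.2]
slide [ 0.071 -0.001  0.009] rot [-0.     0.     0.001]
```

View pics/z2.png

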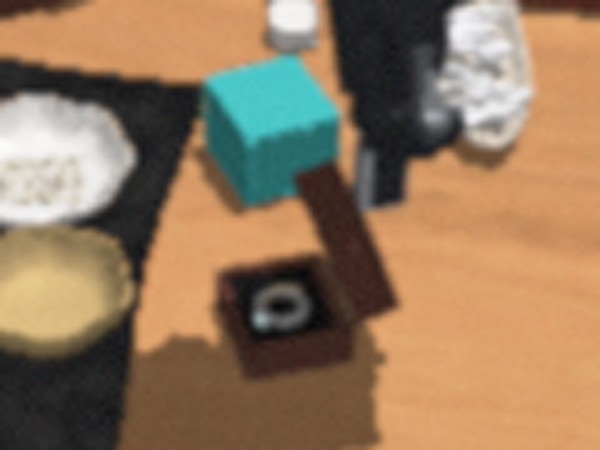

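The lid is following (tilted forward about 25°, edge near (320,180) in the crop), and the box hasn't shifted. I'll keep going along the arc.

Call:
drive_tool(slide=[[0.008,0,0.001],[0.017,0,0.001],[0.026,0,0.001],[0.035,0,0.002],[0.044,0,0.003],[0.053,0,0.005],[0.062,0,0.007],[0.071,0,0.009]], rotation=[[0,0,0],[0,0,0],[0,0,0],[0,0,0],[0,0,0],[0,0,0],[0,0,0],[0,0,0]])

```text
clock: 8.25
eef_pos: [0.5964, -0.1812, 0.071]
tool_rot: [-0.09, 0.996, 0.0, -0.0]
ft_force: [0.5, 0.3, 1.6]
grip_width: -0.0003
grasp_force: 0.4
```

Call:
drive_tool(slide=[[0.007,0,0.002],[0.014,0,0.004],[0.022,0,0.006],[0.03,0,0.009],[0.037,0,0.012],[0.044,0,0.015],[0.051,0,0.018],[0.058,0,0.022]], rotation=[[0,0,0],[0,0,0],[0,0,0],[0,0,0],[0,0,0],[0,0,0],[0,0,0],[0,0,0]])

```text
clock: 9.25
eef_pos: [0.5822, -0.1838, 0.0655]
tool_rot: [-0.09, 0.996, 0.0, -0.0]
ft_force: [-0.6, 0.4, -0.1]
grip_width: 0.0001
grasp_force: 0.3
```

Call:
drive_tool(slide=[[0.006,0,0.004],[0.012,0,0.008],[0.018,0,0.013],[0.024,0,0.018],[0.031,0,0.023],[0.037,0,0.028],[0.043,0,0.034],[0.05,0,0.04]], rotation=[[0,0,0],[0,0,0],[0,0,0],[0,0,0],[0,0,0],[0,0,0],[0,0,0],[0,0,0]])

```text
clock: 10.25
eef_pos: [0.5701, -0.1861, 0.0554]
tool_rot: [-0.09, 0.996, 0.0, 0.0]
ft_force: [0.8, -0.8, 0.0]
grip_width: -0.0001
grasp_force: 0.2
```

```bash
python3 -c "
from h import *
plan(-.011,0,.045)
c=snap('side','s3')
f=lambda c,u,v:cv2.resize(c['image'][v-45:v+45,u-60:u+60,::-1],(600,450),interpolation=cv2.INTER_CUBIC)
cv2.imwrite('pics/z3.png',f(c,306,250))"
```

```text
clock 10.25 pos [ 0.5701 -0.1861  0.0554] q6 -0.49628224927291603 F [ 0.8 -0.8  0. ]
slide [ 0.036 -0.001  0.042] rot [-0.     0.     0.001]
```

View pics/z3.png

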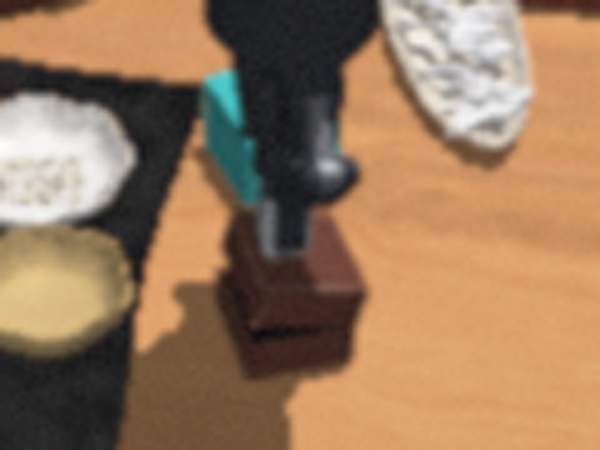

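The lid is nearly shut, with a small gap left at the front. I'll press it home slowly.

Call:
drive_tool(slide=[[0.008,0,0.006],[0.016,0,0.012],[0.024,0,0.018],[0.03,0,0.024],[0.036,0,0.03],[0.036,0,0.035],[0.036,0,0.039],[0.036,0,0.043]], rotation=[[0,0,0],[0,0,0],[0,0,0],[0,0,0],[0,0,0],[0,0,0],[0,0,0],[0,0,0]])

```text
clock: 11.3
eef_pos: [0.5611, -0.1877, 0.045]
tool_rot: [-0.09, 0.996, -0.0, -0.0]
ft_force: [-1.3, 0.5, 6.4]
grip_width: -0.0002
grasp_force: 3.2
```

Call:
drive_tool(slide=[[0,0,0.001],[0,0,0.002],[0,0,0.003],[0,0,0.004],[0,0,0.004],[0,0,0.004],[0,0,0.004],[0,0,0.004]], rotation=[[0,0,0],[0,0,0],[0,0,0],[0,0,0],[0,0,0],[0,0,0],[0,0,0],[0,0,0]])

```text
clock: 12.3
eef_pos: [0.5611, -0.1878, 0.0449]
tool_rot: [-0.09, 0.996, -0.0, 0.0]
ft_force: [-4.0, -0.1, 8.7]
grip_width: 0.0001
grasp_force: 4.0
```

The lid is pressed shut, with about 8 N at z = 45 mm. I'll rise, open partly, and check the tip height and the box pose.

Call:
drive_tool(slide=[[0,0,-0.01],[0,0,-0.04],[0,0,-0.1],[0,0,-0.18],[0,0,-0.27],[0,0,-0.35],[0,0,-0.4],[0,0,-0.42]], rotation=[[0,0,0],[0,0,0],[0,0,0],[0,0,0],[0,0,0],[0,0,0],[0,0,0],[0,0,0]])

```text
clock: 13.3
eef_pos: [0.5617, -0.1878, 0.15]
tool_rot: [-0.09, 0.996, -0.0, 0.001]
ft_force: [0.6, 1.0, 0.6]
grip_width: 0.0003
grasp_force: 0.0
```

Call:
drive_tool(slide=[[-0.01,0,0],[-0.02,0,0],[-0.03,0,0],[-0.044,0,0],[-0.044,0,0],[-0.044,0,0],[-0.044,0,0],[-0.044,0,0]], rotation=[[0,0,0],[0,0,0],[0,0,0],[0,0,0],[0,0,0],[0,0,0],[0,0,0],[0,0,0]], gripper=0.8)

```text
clock: 14.3
eef_pos: [0.5719, -0.1857, 0.1489]
tool_rot: [-0.09, 0.996, -0.0, 0.0]
ft_force: [0.1, -0.3, -0.2]
grip_width: 0.068
grasp_force: 0.0
```

Run:
```python
from h import *
plan(0,0,0.0);print(bot.get_obs()['grip_width'])
c=snap('side','s4');P=cloud(c);im=c['image'].astype(int)
f=lambda c,u,v:cv2.resize(c['image'][v-60:v+60,u-80:u+80,::-1],(640,480),interpolation=cv2.INTER_CUBIC)
cv2.imwrite('pics/z4.png',f(c,306,240))
yaw=.18;e=np.array([[np.cos(yaw),np.sin(yaw)],[-np.sin(yaw),np.cos(yaw)]])
q=np.dstack([(P[...,:2]-[.572,-.186])@e.T*1000,P[...,2]*1000])
near=(c['z_map']>0)&(abs(q[...,0])<50)&(abs(q[...,1])<55)
b=near&(q[...,2]>5)&(q[...,2]<60)&(im[...,0]-im[...,2]>15)&(im[...,0]<150)
B=q[b];print('box',len(B),np.percentile(B,[1,99],axis=0).round(1).tolist())
t=B[B[:,2]>42];print('lid top',len(t),np.percentile(t,[1,99],axis=0).round(1).tolist(),cv2.minAreaRect(t[:,:2].astype(np.float32)))
print('slope',np.linalg.lstsq(np.c_[t[:,:2],np.ones(len(t))],t[:,2],rcond=None)[0])
g=q[near&(q[...,2]>75)&(q[...,2]<190)]
print('fingers',len(g))
for s in(g[g[:,1]<0],g[g[:,1]>0]):
    if len(s):print(np.percentile(s,[0,1,5,50],axis=0)[:,2].round(1), np.percentile(s[s[:,2]<s[:,2].min()+15],[2,98],axis=0).round(1).tolist())
```

```text
clock 14.3 pos [ 0.5719 -0.1857  0.1489] q6 -0.4946345193486917 F [ 0.1 -0.3 -0.2]
slide [-0.    -0.001  0.596] rot [-0.     0.     0.001]
0.06801134883356724
box 694 [[-26.9, -29.4, 5.9], [24.4, 25.0, 46.9]]
lid top 360 [[-26.2, -27.9, 42.2], [23.8, 25.7, 47.4]] ((-1.3239860534667969, -1.164285659790039), (54.947662353515625, 51.995323181152344), 87.97583770751953)
slope [ 5.93953411e-03 -4.66038098e-03  4.44709068e+01]
fingers 220
[155.4 156.  158.7 174.6] [[-10.9, -48.7, 155.9], [10.8, -33.6, 170.2]]
[155.7 155.9 157.5 170.1] [[-10.9, 31.7, 155.9], [7.5, 41.8, 170.0]]
```

View pics/z4.png

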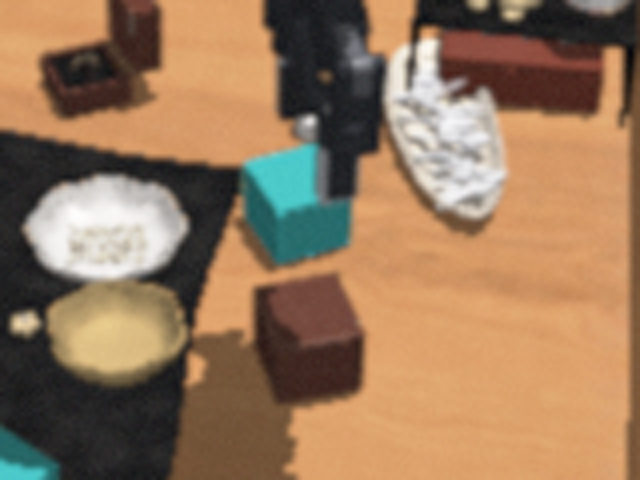

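The box is shut and level, still at the same pose and centred under the fingers. The tips sit about 6.6 mm above TCP at this opening. I'll descend and grip low.

Call:
drive_tool(slide=[[0,0,0.08],[0,0,0.18],[0,0,0.28],[0,0,0.38],[0,0,0.47],[0,0,0.54],[0,0,0.585],[0,0,0.603]], rotation=[[0,0,0],[0,0,0],[0,0,0],[0,0,0],[0,0,0],[0,0,0],[0,0,0],[0,0,0]])

```text
clock: 15.35
eef_pos: [0.5719, -0.1857, -0.0025]
tool_rot: [-0.09, 0.996, 0.0, -0.0]
ft_force: [0.2, -0.2, -0.2]
grip_width: 0.0685
grasp_force: 0.0
```

Call:
drive_tool(slide=[[0,0,0],[0,0,0],[0,0,0],[0,0,0],[0,0,0],[0,0,0],[0,0,0],[0,0,0]], rotation=[[0,0,0],[0,0,0],[0,0,0],[0,0,0],[0,0,0],[0,0,0],[0,0,0],[0,0,0]], gripper=0.5)

```text
clock: 16.35
eef_pos: [0.572, -0.1857, -0.0019]
tool_rot: [-0.09, 0.996, -0.0, 0.0]
ft_force: [-0.7, -1.0, -0.8]
grip_width: 0.0555
grasp_force: 63.9
```

Call:
drive_tool(slide=[[0,0,-0.005],[0,0,-0.015],[0,0,-0.035],[0,0,-0.06],[0,0,-0.09],[0,0,-0.12],[0,0,-0.15],[0,0,-0.18]], rotation=[[0,0,0],[0,0,0],[0,0,0],[0,0,0],[0,0,0],[0,0,0],[0,0,0],[0,0,0]])

```text
clock: 17.35
eef_pos: [0.572, -0.1857, 0.0437]
tool_rot: [-0.09, 0.996, -0.0, 0.0]
ft_force: [-0.2, -0.7, -2.9]
grip_width: 0.0552
grasp_force: 63.9
```

Call:
drive_tool(slide=[[0,0,-0.04],[0,0,-0.09],[0,0,-0.15],[0,0,-0.21],[0,0,-0.26],[0,0,-0.3],[0,0,-0.33],[0,0,-0.34]], rotation=[[0,0,0],[0,0,0],[0,0,0],[0,0,0],[0,0,0],[0,0,0],[0,0,0],[0,0,0]])

```text
clock: 18.35
eef_pos: [0.5722, -0.1857, 0.1285]
tool_rot: [-0.09, 0.996, -0.0, 0.0]
ft_force: [1.0, -0.1, -2.1]
grip_width: 0.0556
grasp_force: 63.9
```

Call:
drive_tool(slide=[[0,0,0],[0,0,0],[0,0,0],[0,0,0],[0,0,0],[0,0,0],[0,0,0],[0,0,0]], rotation=[[0,0,0],[0,0,0],[0,0,0],[0,0,0],[0,0,0],[0,0,0],[0,0,0],[0,0,0]])

```text
clock: 19.35
eef_pos: [0.572, -0.1857, 0.1281]
tool_rot: [-0.09, 0.996, -0.0, 0.0]
ft_force: [0.0, -0.1, -2.3]
grip_width: 0.0556
grasp_force: 63.9
```

Run:
```python
from h import *
c=snap('side','s5');P=cloud(c);im=c['image'].astype(int)
f=lambda c,u,v:cv2.resize(c['image'][v-60:v+60,u-80:u+80,::-1],(640,480),interpolation=cv2.INTER_CUBIC)
cv2.imwrite('pics/z5.png',f(c,306,220))
yaw=.18;e=np.array([[np.cos(yaw),np.sin(yaw)],[-np.sin(yaw),np.cos(yaw)]])
q=np.dstack([(P[...,:2]-[.572,-.186])@e.T*1000,P[...,2]*1000])
B=q[(c['z_map']>0)&(abs(q[...,0])<50)&(abs(q[...,1])<55)&(q[...,2]>100)&(q[...,2]<200)&(im[...,0]-im[...,2]>15)&(im[...,0]<150)]
print(len(B),np.percentile(B,[1,99],axis=0).round(1).tolist())
t=B[B[:,2]>168];print(len(t),np.linalg.lstsq(np.c_[t[:,:2],np.ones(len(t))],t[:,2],rcond=None)[0])
s=bot.get_obs();print(s['eef_pos'],s['grasp_force'],abs(s['joint_vel']).max())
```

```text
397 [[-26.9, -30.3, 132.1], [25.1, 52.7, 197.5]]
200 [6.61975978e-02 1.35370671e-01 1.76418129e+02]
[ 0.57199344 -0.18570801  0.12807536] 63.90582695603371 0.0019193962748492378
```

View pics/z5.png

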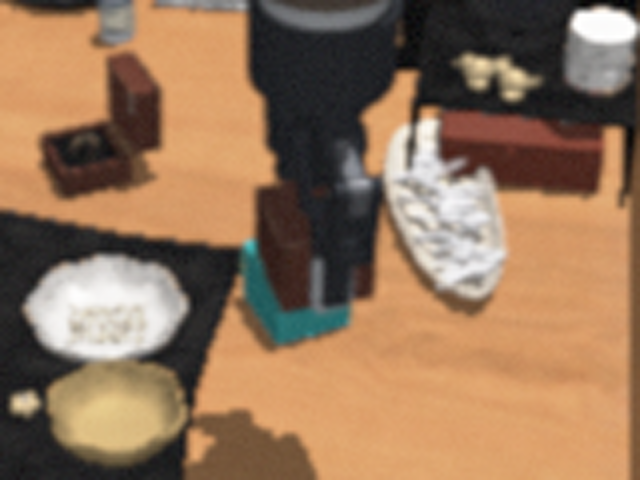

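The box is held level at (285,245) and looks shut. The slope fit picked up background points, so I'll redo it with a tight filter and hand in if it is clean.

Run:
```python
from h import *
c=dict(np.load('s5.npz'));P=cloud(c);im=c['image'].astype(int);yaw=.18
e=np.array([[np.cos(yaw),np.sin(yaw)],[-np.sin(yaw),np.cos(yaw)]])
q=np.dstack([(P[...,:2]-[.572,-.186])@e.T*1000,P[...,2]*1000])
B=q[(abs(q[...,0])<35)&(abs(q[...,1])<33)&(q[...,2]>115)&(q[...,2]<190)&(im[...,0]-im[...,2]>15)&(im[...,0]<150)]
t=B[(B[:,2]>171)&(B[:,2]<181)];print(len(B),B[:,2].max(),len(t),np.linalg.lstsq(np.c_[t[:,:2],np.ones(len(t))],t[:,2],rcond=None)[0])
ok=np.percentile(B[:,2],97)<179
print(ok)
if ok: print(bot.job_done())
```

```text
376 184.46076638851406 160 [2.37678190e-02 1.67508023e-02 1.74759918e+02]
True
the job is handed in; nothing more can be done
None
```

The loaded box is shut with the ring inside, and the gripper is holding it still and level about 13 cm above the bench; the job is handed in at about 19 s of the 51 s, and the empty box looked untouched in the last picture.

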